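Hold the printhead carrier level over the nozzle inspection station

ROBOT

A 6-joint arm with a two-finger parallel gripper is mounted at the origin on the work surface. World frame = base frame: x ahead of the robot, y to its left, z up, the work surface at z = 0. Lengths are in mm, angles in rad, forces in N, time in s.
With the tool pointing down it reaches from about 275 to 725 mm from the base axis. Payload 15.9 kg.
Tool frame: the origin (TCP) lies on the centre line of the jaws, within the pads' length; the fingertips stand 25 mm ahead of it and the grasp point (between the pads) lies 6 mm ahead of it (ctrl.nose_length is the distance from the TCP to the fingertips, in mm); z points along the fingers, y is the direction in which the jaws open and shut (so a half turn about z gives the same grasp; the last joint's range is limited). The gripper opens to 85 mm and grips with 20 to 120 N. Pads are 22 mm wide; open, the fingers measure 114 mm over their backs; the gripper's body (76 mm by 85 mm) begins 54 mm behind the grasp point. The pads swing forward as they close: fully open they stand 13 mm farther back than shut.
Start: joints at [1.151, 0.213, -0.034, 1.323, 0, 1.571], TCP at [203.781, 456.573, 256.306] pointing down, gripper open.
Joint ranges: [-2.98, 2.98], [-0.74, 1.72], [-1.14, 1.35], [-2.1, 2.04], [-1.57, 1.44], [-3.14, 3.14]. Speed limits (rad/s): [1.89, 1.89, 2.39, 2.57, 3.14, 3.14].

INTERFACE

Orientations are given as a rotation vector (axis times angle).
In Python, from station import ctrl, viewer gives the robot as it stands.
- The arm moves only by the shell command python3 -m handwheel 'ROWS' [OPENING] [FORCE]. ROWS is JSON, a list of rows, each a list of 4 numbers: the shift along the tool's x, y, z in units of 30 mm (1.0 is 30 mm), then the turn about the tool's z in units of 6 degrees (1.0 is 6 degrees). A call has exactly 10 rows; each row shifts and turns the commanded pose from where the row before left it, along the tool's axes as they then stand; what a row does not reach is not made up. A row lasts 1/10 s, in which the tool goes at most 50 mm and 8.59 degrees, less where a joint would pass 70% of its speed; a pose out of reach is approached as far as the arm can. A call is refused whole if a number of a shift passes 1 or a number of a turn 1, either way. A call with a gripper value outside its range is refused whole. OPENING is the opening, from 0 (shut) to 1 (fully open), set as the call begins (- or left out, the last holds). The fingers move at their own pace and stop on an object; FORCE is the grip in N (left out, the last holds). Time passes only in rows, so rows that do not move let the fingers close, or fill a call up. It gives the time, the measured TCP pose, the force and the opening at its end, in the units of the state.
- ctrl.observe(): the state, without advancing time (a new reading comes with each control period).
- viewer.snapshot(name): name is "side" or "top" or "wrist"; returns the picture (400x640x3 uint8, blue, green, red); there is no depth.
- viewer.get_calibration(name): a dict with "intrinsics" (3x3 intrinsics, pixels), "distortion" ([k1, k2, p1, p2, k3] as OpenCV has them; the pictures are not rectified), "R" (3x3) and "t" (3): a world point X has camera coordinates R X + t. Camera axes: x right, y down, z forward; pixel columns grow to the right and rows downward; lengths in mm; the calibration is good to about 2 mm. A picture is of the moment at which its call begins: read the wrist's pose just before it. get_calibration takes no time and is no camera call; for the wrist camera it gives the pose at the moment of the call.
- ctrl.sign_off(): hands the job in, once; it reports no verdict.
The state is a dict: "clock": time; "joints": joint angles; "qvel": joint speeds; "effort": joint torques, N m; "tcp_pos": TCP position; "ee_rot": TCP orientation; "force": force on the tool from outside, world axes, zero at the start; "torque": the same for the moment, N m; "finger_gap": opening from 0.0 (shut) to 1.0 (fully open).
Only numpy, scipy, OpenCV 4.12 (cv2) and the standard library are available. Lean on these libraries where they do the work, as an engineer would, in place of code of your own. Each camera call takes 0.05 s, during which the arm holds its last target.

TASK

Turn the blue clamp knob on the parking dock a full quarter turn clockwise so that its tab swings off the printhead carrier, then grip the carrier's beam at its balance point and lift it out of the dock. Carry it, level all the way, to the inspection station and finish while still holding it there: level and still, nozzle about 3 cm above the centre of the station's glass eye, the beam in line with the station's yellow stripe and its tail over the notched fork. Keep the carrier from knocking the station, and leave the other things on the bench where they are.

Things in the scene. Friction and masses are not known exactly. Their poses are not given: they have to be found in the camera images.
- carrier: printhead carrier, 0.3-0.55 kg. x along the beam, tail to head; z up. Origin: beam's centre line AT THE BALANCE POINT. Aluminium beam 12 mm wide, 18 high, x -167 to +55 mm. Heavy dark head 50x44x44 mm centred at x +80, blue cap on it (d 22, up to 45 mm over the centre line). White tail plate 8x40x30 mm at x -171. Parked: centre line 70 mm above table, head at the dock's +x end
- nozzle (a point): tip of the brass nozzle under the carrier's head, at (80, 0, -40) mm in the carrier's frame
- dock: fixed white dock, base 310x75x12 mm. Origin on the table under the parked carrier's balance point; x along the parked beam to the head. Supports: two pillars 48 mm high under the head at x +80 mm; U-saddle for the beam at x -135 (3 mm side play, cheeks to 71 mm above table): lift straight up. Between x -60 and +60 mm only the base plate is near the beam
- clamp_grip (a point): blue clamp knob's grip point, on its vertical axis, 111 mm above table, at (-85, +32) mm in the dock's frame. Grip: upright bar 10 mm thick, 40 long, 26 high (95.6 to 121.6 mm above table), lying along the tab (14 mm wide, reaches 42 mm from the axis, 1.5 mm over the beam). Site's x is across the bar, y along it, pointing away from the tab's end; turns with the knob
- clamp (a joint): angle of the clamp knob, rad: 0 = bar and tab along the dock's y, tab over the beam (locked); grows clockwise seen from above, to the stop at 1.57 = tab along the beam towards the tail, beam free. Starts between 0 and 0.3; light friction (0.05 N m), stays where it is left
- station: fixed white nozzle inspection station: base 300 x 90 x 26 mm. Origin on the table, under where the carrier's balance point belongs; own x runs along the yellow stripe from the notched aluminium fork (centred at x = -135 mm, top 59 mm above the table) to the eye. The nozzle must be over the eye with the carrier's x along the station's x
- eye (a point): centre of the round glass eye on its black turret (52 mm diameter), at (80, 0) mm in the station's frame, 56 mm above the table
- wash_bottle: loose white wash bottle, 64 mm diameter, 170 mm high; origin at centre of underside; leave alone
- jar: loose glass jar with white lid, 70 mm diameter, 80 mm high; origin at centre of underside; leave alone
- dish: loose clear covered culture dish, 92 mm diameter, 20 mm high; origin at centre of underside; leave alone
- tip_box: loose blue pipette-tip box with clear lid, 122 x 87 x 75 mm; origin at centre of underside; leave alone
- driver: loose grey screwdriver lying near the table's far edge, 170 mm long; leave alone

How it is judged (in metres and radians):
On the way, in this order (a step that is already met when the one before it is completed fails the run):
1. the clamp knob is turned its quarter turn and the carrier still lies in the dock (value of joint clamp above 1.3 rad and height (world z) of carrier below 0.085 m), for 0.2 s.
2. the carrier is lifted clear of the dock, level, gripped within 20 mm of its balance point (height (world z) of carrier above 0.105 m and angle between carrier's own z axis and vertical below 0.15 rad and contact force between carrier and the fingers above 1 N and contact force between carrier and dock below 0.1 N and x of the grasp point in the frame of carrier between -0.02 and 0.02 m), for 0.2 s.
At the end, for the whole second after the job is handed in: Robot still holds the carrier by its beam within 20 mm of the balance point, still and level within 5 deg, clear of station and dock; nozzle within 12 mm of the eye's centre sideways, 15 to 50 mm above it; beam within 8 deg of the stripe, tail on the fork's side; clamp knob over 1.2 rad (value of joint clamp above 1.2 rad and horizontal distance between nozzle and eye below 0.012 m and z of nozzle in the frame of eye between 0.015 and 0.05 m and angle between the x axis of carrier and the x axis of station, either way round below 0.14 rad and x of carrier in the frame of station below 0.03 m and angle between carrier's own z axis and vertical below 0.087 rad and x of the grasp point in the frame of carrier between -0.02 and 0.02 m and contact force between carrier and the fingers above 1 N and contact force between carrier and station below 0.1 N and contact force between carrier and dock below 0.1 N and linear speed of carrier below 0.03 m/s and angular speed of carrier below 0.2 rad/s); the arm keeps its last pose, push and grip.
It fails at once if the carrier is tipped more than 20 degrees (angle between carrier's own z axis and vertical above 0.35 rad).
It fails at once if the carrier knocks the station (contact force between carrier and station above 4 N).
It fails at once if a bystander is shifted by more than 30 mm (distance of any of wash_bottle, jar, dish, tip_box, driver from where it was at the start of the episode above 0.03 m).
It also fails if it takes over 48 s, if anything falls off the work surface, if the arm or the gripper's body presses on something with over 40 N, if the wrist force passes 120 N, or if a joint passes its speed limit or range.

## Working session

There is one attempt and no reset: what is moved stays moved. The work goes in short steps, Python scripts to look and compute and a shell command to move; the robot and the scene stay as the last step left them, time stands still between calls to the robot, and variables do not carry over. Pictures are saved under pics/ and viewed, and the job is handed in when it is done.

```bash
ls; mkdir -p pics; cat > h.py <<'E'
import numpy as np, cv2
from station import ctrl, viewer
def snap(n,f):
    c=viewer.get_calibration(n); im=np.array(viewer.snapshot(n)); cv2.imwrite('pics/'+f+'.png',im)
    np.savez('pics/'+f+'.npz',**{k:np.array(c[k]) for k in ('intrinsics','distortion','R','t')})
    return im,c
def load(f):
    return cv2.imread('pics/'+f+'.png'),dict(np.load('pics/'+f+'.npz'))
def ray(c,uv):
    p=cv2.undistortPoints(np.array(uv,float).reshape(-1,1,2),np.array(c['intrinsics']),np.array(c['distortion'])).reshape(-1,2)
    d=np.c_[p,np.ones(len(p))]@np.array(c['R']); o=-np.array(c['R']).T@np.array(c['t']).ravel()
    return o,d
def onz(c,uv,z):
    o,d=ray(c,uv); return o+d*((z-o[2])/d[:,2])[:,None]
def proj(c,X):
    R=np.array(c['R']);return cv2.projectPoints(np.array(X,float).reshape(-1,1,3),cv2.Rodrigues(R)[0],np.array(c['t'],float).ravel(),np.array(c['intrinsics']),np.array(c['distortion']))[0].reshape(-1,2)
def tri(c1,uv1,c2,uv2):
    A=[];b=[]
    for c,uv in((c1,uv1),(c2,uv2)):
        o,d=ray(c,uv);d=d[0]/np.linalg.norm(d[0]);P=np.eye(3)-np.outer(d,d);A.append(P);b.append(P@o)
    A=np.vstack(A);b=np.hstack(b);x,*_=np.linalg.lstsq(A,b,rcond=None);return x,np.linalg.norm(A@x-b)
E
python3 - <<'E'
from h import *
for n in('top','side','wrist'):
    im,c=snap(n,n+'0'); print(n,np.round(-np.array(c['R']).T@np.array(c['t']).ravel()), np.round(c['R'],2).tolist())
s=ctrl.observe();print(s)
E
```

```text
pics
top [ 499.   15. 1621.] [[0.02, -1.0, 0.02], [-1.0, -0.02, -0.06], [0.06, -0.01, -1.0]]
side [ -29. -598.  838.] [[0.69, -0.73, -0.02], [-0.48, -0.43, -0.76], [0.54, 0.53, -0.65]]
wrist [136. 488. 372.] [[0.41, 0.91, -0.0], [0.87, -0.39, 0.29], [0.26, -0.12, -0.96]]
{'clock': 0.15, 'joints': array([ 1.15104896e+00,  2.13259741e-01, -3.48885090e-02,  1.32346639e+00,
        4.63971745e-05,  1.57080962e+00]), 'qvel': array([-0.00017492, -0.00108554,  0.0032427 , -0.00063661,  0.00018495,
       -0.00051022]), 'effort': array([ 5.63023732e-04, -6.86405540e+01,  4.87245083e+01,  1.31823588e-02,
        4.58530280e-05,  1.18365605e-05]), 'tcp_pos': array([203.66235457, 456.39930693, 255.93201382]), 'ee_rot': array([-6.54483396e-01, -3.07244172e+00,  1.24193255e-03]), 'force': array([ 0.33573634, -0.4392208 ,  1.12582441]), 'torque': array([ 0.02110725, -0.03131227, -0.00629386]), 'finger_gap': 1.0000507861914814}
```

View pics/top0.png

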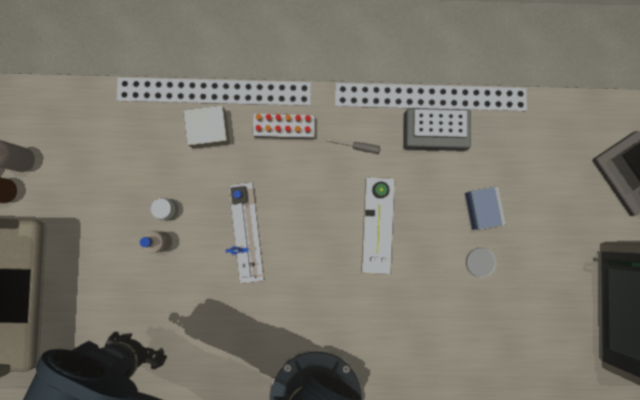

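View pics/side0.png

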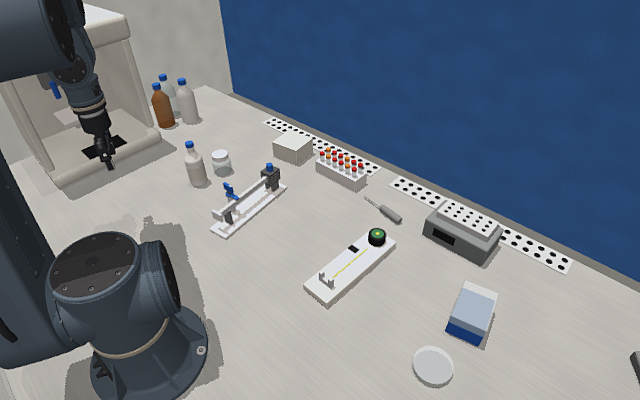

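View pics/wrist0.png

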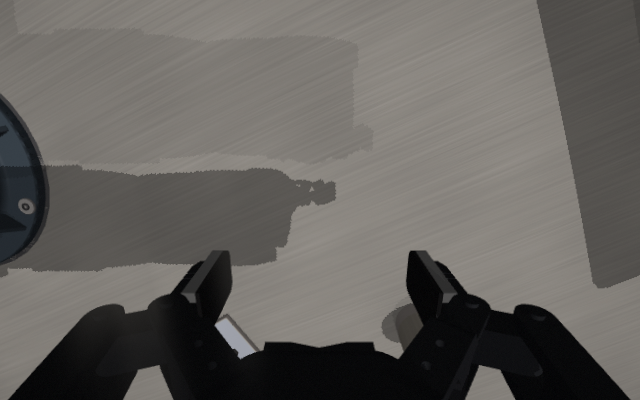

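The top view shows the dock with its head end near (238,195), the knob near (236,250), and the station eye at (381,189) with its fork near (377,260). I'll enlarge these.

```bash
python3 - <<'E'
from h import *
im,c=load('top0'); cv2.imwrite('pics/top0z.png',cv2.resize(im[170:290,215:405],None,fx=4.2,fy=4.2,interpolation=cv2.INTER_CUBIC))
im2,c2=load('side0'); cv2.imwrite('pics/side0z.png',cv2.resize(im2[145:310,200:400],None,fx=3.6,fy=3.6,interpolation=cv2.INTER_CUBIC))
print(onz(c,[[238,195],[236,250],[250,280]],100).round(), onz(c,[[381,189],[377,260]],56).round())
print(onz(c,[[161,209],[145,242],[485,208],[481,262]],80).round())
E
```

```text
[[613. 244. 100.]
 [450. 244. 100.]
 [363. 200. 100.]] [[ 645. -188.   56.]
 [ 427. -179.   56.]]
[[ 567.  476.   80.]
 [ 467.  520.   80.]
 [ 592. -502.   80.]
 [ 429. -490.   80.]]
```

View pics/top0z.png

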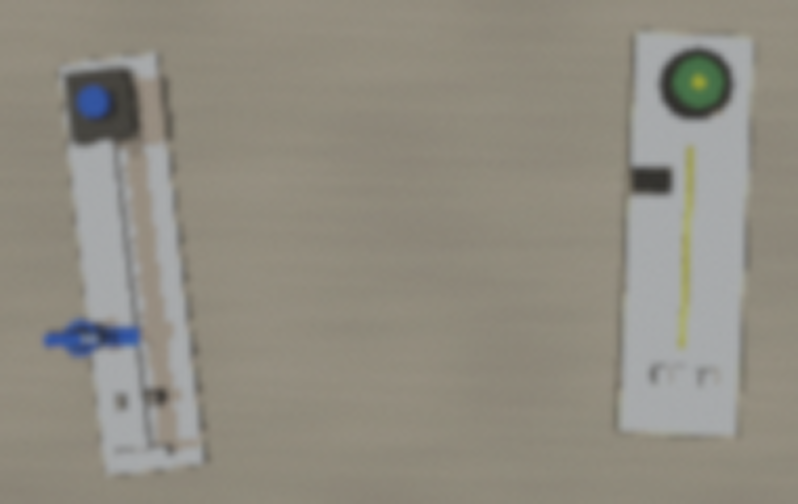

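View pics/side0z.png

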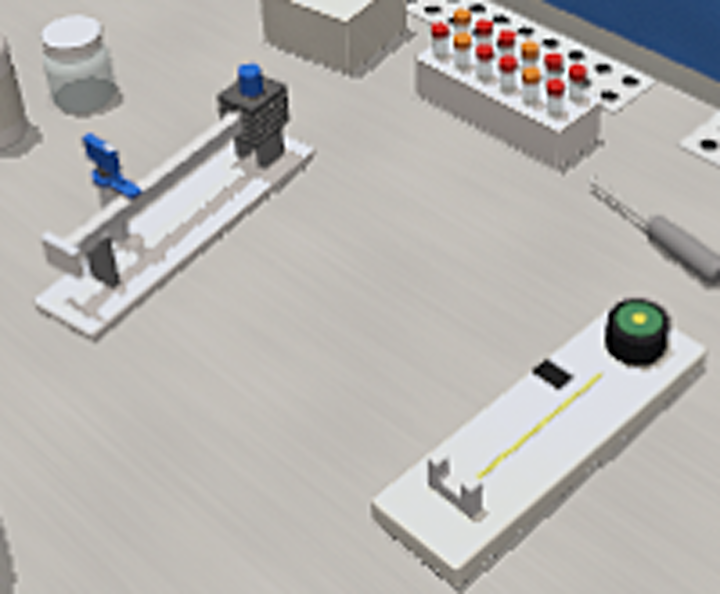

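The zooms are clear: in the side view the cap top is at about zoomed (250,70) and the knob bar at (100,155), and the stripe and eye are unobstructed. I'll triangulate these from the two views.

```bash
cat >> h.py <<'E'
def mask(im,lo,hi):
    return cv2.inRange(cv2.cvtColor(im,cv2.COLOR_BGR2HSV),np.array(lo),np.array(hi))
def blobs(m,amin=8):
    n,l,s,ce=cv2.connectedComponentsWithStats(m); return [(ce[i].round(1).tolist(),s[i].tolist()) for i in range(1,n) if s[i][4]>=amin]
E
python3 - <<'E'
from h import *
for f in('top0','side0'):
    im,c=load(f)
    for nm,lo,hi in(('blue',(105,120,60),(125,255,255)),('yellow',(22,100,100),(35,255,255)),('green',(45,80,30),(80,255,255))):
        for b in blobs(mask(im,lo,hi),6):
            if 200<b[0][0]<400 and 140<b[0][1]<320: print(f,nm,b)
E
```

```text
top0 blue ([237.0, 194.0], [234, 191, 7, 7, 45])
top0 blue ([231.7, 250.2], [226, 247, 12, 7, 36])
top0 blue ([243.7, 249.7], [240, 248, 8, 4, 25])
top0 green ([380.9, 189.0], [376, 184, 11, 11, 89])
side0 blue ([269.2, 166.8], [266, 163, 7, 9, 49])
side0 blue ([229.7, 191.1], [223, 182, 16, 18, 106])
side0 yellow ([377.0, 233.0], [376, 232, 3, 3, 9])
side0 yellow ([349.6, 262.7], [333, 249, 34, 29, 42])
side0 green ([377.0, 233.2], [371, 229, 13, 10, 94])
```

```bash
python3 - <<'E'
from h import *
_,c=load('top0');_,s=load('side0')
print('cap',tri(c,[[237.0,194]],s,[[269.2,166.0]]))
print('eye',tri(c,[[380.9,189]],s,[[377,233.1]]))
cap=onz(c,[[237,194]],115)[0]; 
# knob: bar+tab extents in zoom
k=onz(c,[[215+45/4.2,170+340/4.2],[215+140/4.2,170+335/4.2]],105);print('knob ends',k)
b=onz(c,[[215+127/4.2,170+190/4.2],[215+118/4.2,170+150/4.2]],79);print(cap,b)
# stripe
st=onz(c,[[215+690/4.2,170+147/4.2],[215+683/4.2,170+347/4.2]],26);e=onz(c,[[380.9,189]],56);print('stripe',st,e)
d=st[0]-st[1];print('yaw',np.degrees(np.arctan2(d[1],d[0])))
# dock base edges z=12
q=onz(c,[[215+105/4.2,170+473/4.2],[215+62/4.2,170+65/4.2],[215+205/4.2,170+462/4.2],[215+157/4.2,170+53/4.2]],12);print(q)
for i in(0,2):
    d=q[i+1]-q[i];print(np.degrees(np.arctan2(d[1],d[0])))
E
```

```text
cap (array([615.82206475, 245.31706749, 108.26445936]), np.float64(0.560878691277376))
eye (array([ 644.57380664, -187.00425784,   58.73907913]), np.float64(0.6947300761940438))
knob ends [[446.8090506  273.77537286 105.        ]
 [451.73547359 207.39185144 105.        ]]
[614.99527349 244.53920789 115.        ] [[554.22600503 223.20663209  79.        ]
 [582.788287   230.55504829  79.        ]]
stripe [[ 597.56238824 -187.27621561   26.        ]
 [ 449.01545899 -184.25121437   26.        ]] [[ 645.15181932 -187.73765119   56.        ]]
yaw -1.1666067615271314
[[346.35001523 241.98130908  12.        ]
 [649.35051697 283.90896657  12.        ]
 [355.98260894 168.16166946  12.        ]
 [660.05316572 213.02333949  12.        ]]
7.878267388596982
8.392704073706474
```

The triangulated dock yaw is about 8°. That puts the balance point near (536,233), the knob near (447,253) and the station eye near (645,-187) with yaw -1.2°. I'll translate over the knob first, then turn the tool.

```bash
python3 -m handwheel '[[-1,-0.28,0,0],[-1,-0.28,0,0],[-1,-0.28,0,0],[-1,-0.28,0,0],[-1,-0.28,0,0],[-1,-0.28,0,0],[-1,-0.28,0,0],[-1,-0.28,0,0],[-1,-0.28,0,0],[-1,-0.28,0,0]]' 1 && python3 -m handwheel '[[0,0,0,-1],[0,0,0,-1],[0,0,0,-1],[0,0,0,-1],[0,0,0,-1],[0,0,0,-1],[0,0,0,-1],[0,0,0,-1],[0,0,0,-1],[0,0,0,-1]]'
python3 - <<'E'
from h import *
im,c=snap('wrist','w1')
E
```

```text
clock: 1.15
tcp_pos: [444.3, 256.6, 256.2]
ee_rot: [-0.655, -3.072, 0.0]
force: [0.1, 0.6, 0.1]
finger_gap: 1.003
clock: 2.15
tcp_pos: [443.4, 257.5, 256.1]
ee_rot: [0.976, -2.986, 0.0]
force: [-0.5, -0.7, -0.3]
finger_gap: 1.001
```

View pics/w1.png

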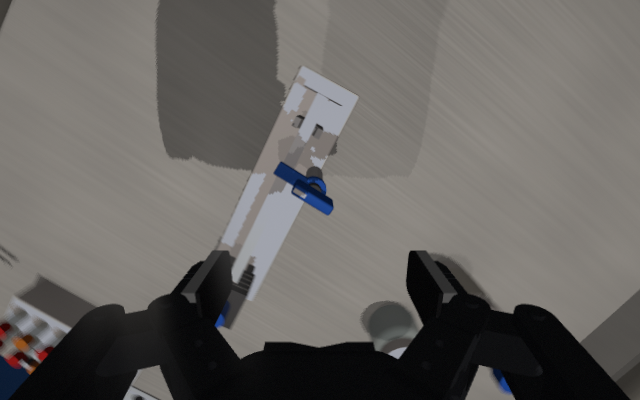

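The wrist view shows the knob at about (310,190), with the tab pointing up-left over the beam. I'll finish the turn and look again.

```bash
python3 -m handwheel '[[0,0,0,-1],[0,0,0,-1],[0,0,0,-1],[0,0,0,-1],[0,0,0,-1],[0,0,0,-1],[0,0,0,-1],[0,0,0,-1],[0,0,0,-1],[0,0,0,-0.7]]'
python3 - <<'E'
from h import *
im,c=snap('wrist','w2')
cv2.imwrite('pics/w2z.png',cv2.resize(im[60:280,190:450],None,fx=2.7,fy=2.7,interpolation=cv2.INTER_CUBIC))
im,c=load('w1')
cv2.imwrite('pics/w1z.png',cv2.resize(im[100:280,190:430],None,fx=3,fy=3,interpolation=cv2.INTER_CUBIC))
E
```

```text
clock: 3.2
tcp_pos: [443.4, 257.6, 256.1]
ee_rot: [2.302, -2.137, -0.0]
force: [-0.9, 0.1, -1.0]
finger_gap: 1.001
```

View pics/w2.png

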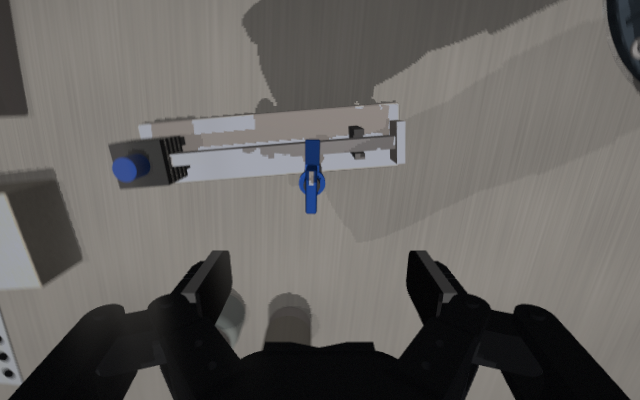

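View pics/w2z.png

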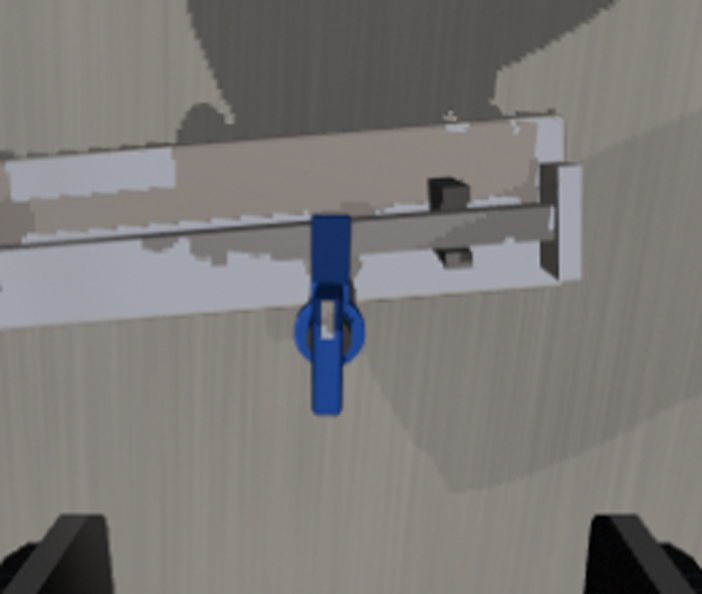

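View pics/w1z.png

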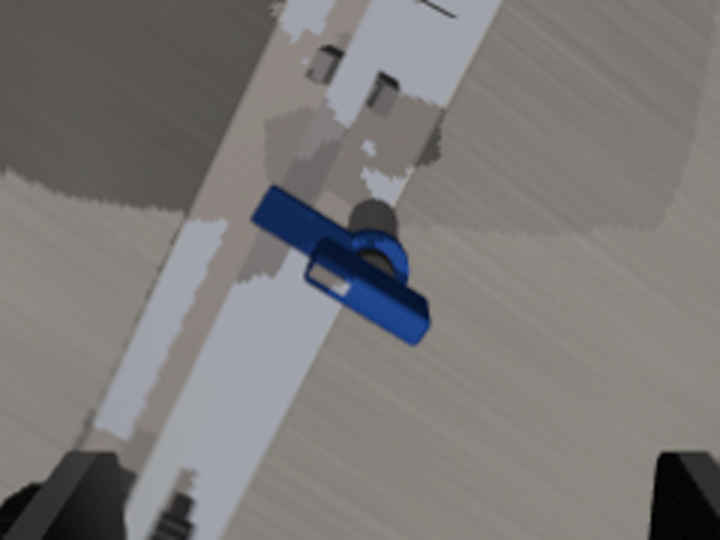

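In w2 the knob bar runs about (311,187) to (311,213), the beam is near row 150 and the cap is at (125,168). I'll check the predicted knob and dock geometry against the pixels.

```bash
python3 - <<'E'
from h import *
im,c=load('w2'); z=lambda u,v:[190+u/2.7,60+v/2.7]
print('bar far end top',onz(c,[z(327,413)],121.6),'near end top?',onz(c,[z(328,340),z(328,285)],121.6))
print('sides',onz(c,[z(313,380),z(342,380)],121.6))
print('tab end top',onz(c,[z(312,217),z(349,216)],88),'R',c['intrinsics'][0][0])
# far end in w1
im1,c1=load('w1'); y=lambda u,v:[190+u/3,100+v/3]
for p,q in((z(342,413),y(430,322)),(z(313,413),y(413,345)),(z(312,217),y(253,215)),(z(349,216),y(276,187))):
    print(tri(c,[p],c1,[q]))
# beam edges in w2 top
for u,v in((20,247),(540,207),):print(onz(c,[z(u,v)],79))
m=mask(im,(105,120,40),(125,255,255));print(blobs(m,50))
E
```

```text
bar far end top [[448.39355324 275.04234965 121.6       ]] near end top? [[449.70596282 250.39239128 121.6       ]
 [450.88607921 232.69226282 121.6       ]]
sides [[453.65455947 264.07133813 121.6       ]
 [444.30530006 263.38880282 121.6       ]]
tab end top [[458.26916507 215.78246736  88.        ]
 [445.5360533  214.50820668  88.        ]] R 301.50038210489964
(array([443.61159272, 274.92716586, 121.72068883]), np.float64(0.412916290741474))
(array([452.97088362, 275.96891106, 119.81110312]), np.float64(0.08007828880101871))
(array([458.32603352, 216.17493803,  81.15240934]), np.float64(0.5617104568577366))
(array([445.76533009, 215.99459705,  80.80872473]), np.float64(1.1138377818087861))
[[563.40742164 234.94383513  79.        ]]
[[377.80861235 207.20849747  79.        ]]
[([311.6, 175.1], [299, 140, 26, 74, 1021]), ([142.7, 164.1], [135, 155, 15, 21, 199]), ([124.6, 169.2], [113, 158, 24, 24, 465])]
```

The knob axis comes out near (449,255), with the bar top triangulated at about 121 mm and the clamp at about 0.08 rad. The jaws are already aligned, so I'll descend and then close gently.

```bash
python3 -m handwheel '[[0.05,-0.09,0.6,0],[0.05,-0.09,0.6,0],[0,0,0.6,0],[0,0,0.6,0],[0,0,0.6,0],[0,0,0.6,0],[0,0,0.4,0],[0,0,0.3,0],[0,0,0.2,0],[0,0,0,0]]' 0.6 30 && python3 -m handwheel '[[0,0,0,0],[0,0,0,0],[0,0,0,0],[0,0,0,0],[0,0,0,0],[0,0,0,0],[0,0,0,0],[0,0,0,0],[0,0,0,0],[0,0,0,0]]' 0 30
python3 - <<'E'
from h import *
im,c=snap('wrist','w3')
E
```

```text
clock: 4.25
tcp_pos: [449.0, 254.9, 120.9]
ee_rot: [2.299, -2.14, -0.0]
force: [0.5, 0.7, 0.0]
finger_gap: 0.603
clock: 5.25
tcp_pos: [450.2, 255.3, 122.0]
ee_rot: [-2.299, 2.139, -0.002]
force: [5.8, 0.8, 0.8]
finger_gap: 0.107
```

View pics/w3.png

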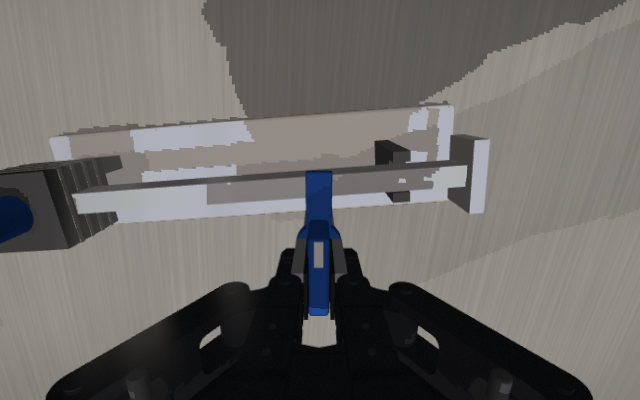

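The bar is centred between the jaws at about (318,280), opening 0.107. I'll turn clockwise, which is positive about tool z.

```bash
python3 -m handwheel '[[0,-0.04,0,0.3],[0,0,0,0.6],[0,0,0,0.9],[0,0,0,0.9],[0,0,0,0.9],[0,0,0,0.9],[0,0,0,0.9],[0,0,0,0.9],[0,0,0,0.9],[0,0,0,0.9]]' 0 30; python3 -c "
from h import *
print(ctrl.observe()['torque'])"
```

```text
clock: 6.3
tcp_pos: [450.4, 255.4, 122.0]
ee_rot: [-1.21, 2.898, 0.001]
force: [-2.6, 0.5, 7.7]
finger_gap: 0.112
[0.17884782 0.75543755 0.03082248]
```

```bash
python3 -m handwheel '[[0,0,0,0.9],[0,0,0,0.9],[0,0,0,0.9],[0,0,0,0.9],[0,0,0,0.9],[0,0,0,0.6],[0,0,0,0.6],[0,0,0,0.2],[0,0,0,0],[0,0,0,0]]' 0 30; python3 - <<'E'
from h import *
print(ctrl.observe()['torque'])
im,c=snap('wrist','w4')
E
```

```text
clock: 7.3
tcp_pos: [450.4, 255.5, 122.0]
ee_rot: [-0.278, 3.129, 0.002]
force: [-3.1, 0.3, 8.2]
finger_gap: 0.11
[ 0.3708796   0.75135246 -0.02929962]
```

View pics/w4.png

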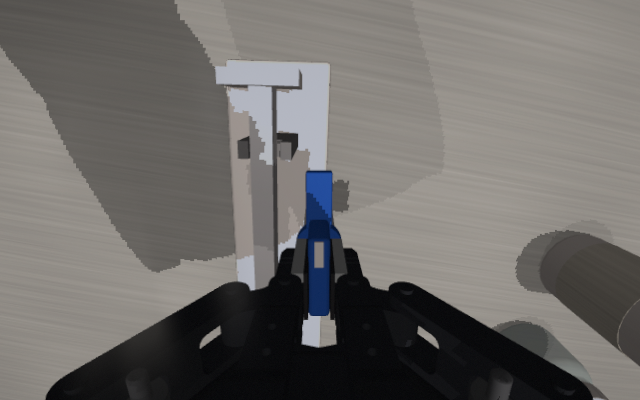

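The tab now lies along the dock, clear of the beam: tab near (318,200), beam near column 262. I'll release and rise.

```bash
python3 -m handwheel '[[0,0,0,0],[0,0,0,0],[0,0,0,0],[0,0,0,0],[0,0,-0.3,0],[0,0,-0.8,0],[0,0,-1,0],[0,0,-1,0],[0,0,-0.7,0],[0,0,0,0]]' 0.6 30; python3 - <<'E'
from h import *
im,c=snap('wrist','w5')
E
```

```text
clock: 8.35
tcp_pos: [451.4, 255.7, 238.7]
ee_rot: [-0.277, 3.125, 0.003]
force: [-0.2, 0.2, -1.0]
finger_gap: 0.603
```

View pics/w5.png

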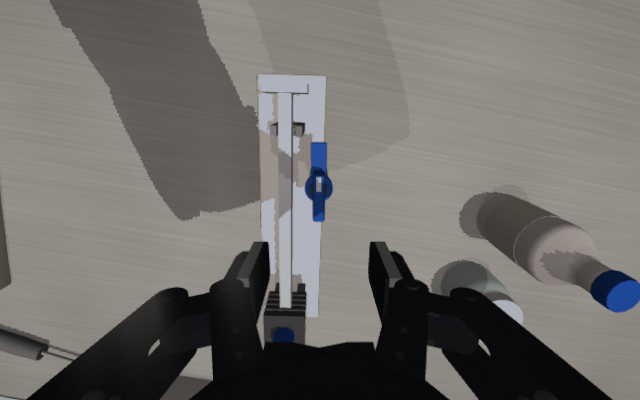

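The tab is parallel to the beam. The beam runs straight from about (285,95) to (285,300), with the tail plate at row 85 and the cap at (284,335). Next I'll measure the beam line and height from w2 and w5.

```bash
python3 - <<'E'
from h import *
im,c=load('w5')
g=cv2.cvtColor(im,cv2.COLOR_BGR2GRAY)
for r in(110,160,200,230,260): print(r,g[r,268:302].tolist())
cv2.imwrite('pics/w5z.png',cv2.resize(im[65:265,240:350],None,fx=4,fy=3,interpolation=cv2.INTER_CUBIC))
E
```

```text
110 [178, 178, 179, 178, 178, 160, 149, 148, 149, 158, 174, 178, 178, 179, 178, 178, 179, 179, 179, 178, 178, 178, 178, 127, 96, 159, 179, 178, 179, 178, 179, 179, 178, 179]
160 [147, 147, 147, 147, 147, 147, 147, 147, 147, 147, 125, 116, 116, 117, 116, 116, 117, 116, 117, 116, 116, 116, 117, 75, 87, 124, 131, 130, 131, 130, 136, 136, 133, 131]
200 [173, 180, 180, 180, 179, 179, 179, 155, 146, 145, 139, 131, 129, 129, 128, 129, 129, 129, 129, 129, 128, 128, 129, 78, 113, 169, 179, 180, 180, 180, 180, 180, 180, 180]
230 [179, 179, 179, 180, 179, 180, 160, 147, 145, 145, 151, 173, 179, 180, 179, 179, 180, 180, 179, 179, 179, 180, 159, 95, 137, 173, 180, 180, 180, 179, 179, 180, 179, 180]
260 [6, 112, 166, 179, 179, 179, 179, 176, 154, 142, 143, 169, 178, 178, 178, 177, 178, 178, 178, 178, 178, 178, 159, 98, 150, 176, 179, 179, 179, 179, 179, 179, 179, 179]
```

View pics/w5z.png

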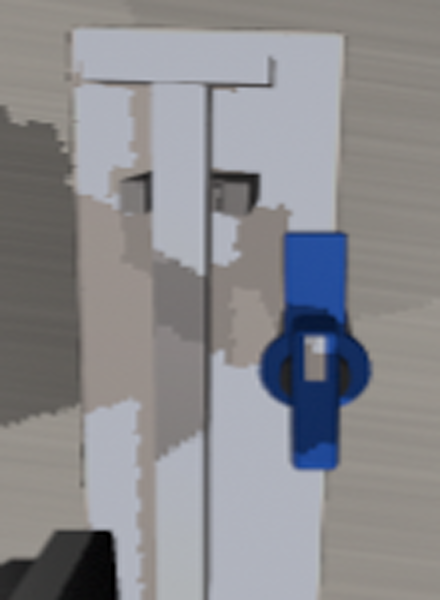

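```bash
python3 - <<'E'
from h import *
im,c=load('w5'); s=ctrl.observe()
P=onz(c,[[284.4,110],[284.2,200],[284.3,260]],79);print(P.round(1))
d=P[2]-P[0];u=np.array([d[0],d[1]])/np.hypot(d[0],d[1]);print('yaw',np.degrees(np.arctan2(u[1],u[0])))
tail=onz(c,[[285,92.3]],85)[0];print('tail face',tail,'balance',tail[:2]+167*u)
b=blobs(mask(im,(105,120,40),(125,255,255)),30);print(b)
cap=onz(c,[[284.5,335]],115)[0];print('cap',cap,cap[:2]-80*u)
# height: beam corner tail plate: w2 vs w5 plate corners
im2,c2=load('w2'); z=lambda u,v:[190+u/2.7,60+v/2.7]
for p,q in((z(582,166),[307.5,93]),(z(580,279),[260.5,92])): pass
# plate top-face corners: w2 outer edge corners (582,166),(582,278); w5 outer edge (259,74.5),(307,74.5)
for p in((582,166),(582,279),(558,166),(558,279)): print('w2',onz(c2,[z(*p)],85).round(1))
for q in((260,92),(307.5,93),(258,74.5)): print('w5',onz(c,[q],85).round(1))
# beam height: intersect beam edge in w5 with w2 right-edge ray pts
X=[z(20,247),z(540,207)]
print(onz(c2,X,79).round(1))
E
```

```text
[[386.5 214.9  79. ]
 [468.8 226.7  79. ]
 [532.5 235.9  79. ]]
yaw 8.15612313370562
tail face [371.84309872 213.95516504  85.        ] balance [537.15392133 237.6476096 ]
[([318.3, 179.7], [305, 143, 27, 78, 1134]), ([615.7, 290.7], [591, 270, 49, 42, 1530]), ([283.3, 334.9], [273, 327, 21, 15, 266])]
cap [593.65975234 248.52110981 115.        ] [514.46893911 237.17143577]
w2 [[366.7 191.8  85. ]]
w2 [[360.6 230.8  85. ]]
w2 [[375.  192.4  85. ]]
w2 [[369.3 231.5  85. ]]
w5 [[375.3 193.   85. ]]
w5 [[369.1 232.9  85. ]]
w5 [[361.7 189.6  85. ]]
[[563.4 234.9  79. ]
 [377.8 207.2  79. ]]
```

The plate corners agree between the two views to about 1 mm at the assumed height. The balance point is about (537.5,236.2) with yaw 8.2°. I'll move above it and check.

```bash
python3 -m handwheel '[[-0.34,-0.14,0,0.16],[-0.34,-0.14,0,0.16],[-0.34,-0.14,0,0],[-0.34,-0.14,0.3,0],[-0.34,-0.14,0.3,0],[-0.34,-0.14,0.4,0],[-0.34,-0.14,0.4,0],[-0.34,-0.14,0.4,0],[0,0,0.4,0],[0,0,0.3,0]]' 0.6 30; python3 - <<'E'
from h import *
im,c=snap('wrist','w6');print(ctrl.observe()['tcp_pos'])
E
```

```text
clock: 9.4
tcp_pos: [535.7, 233.9, 158.8]
ee_rot: [0.225, -3.132, 0.0]
force: [-0.1, 0.2, -0.4]
finger_gap: 0.597
[535.02929319 233.75548456 157.73119498]
```

View pics/w6.png

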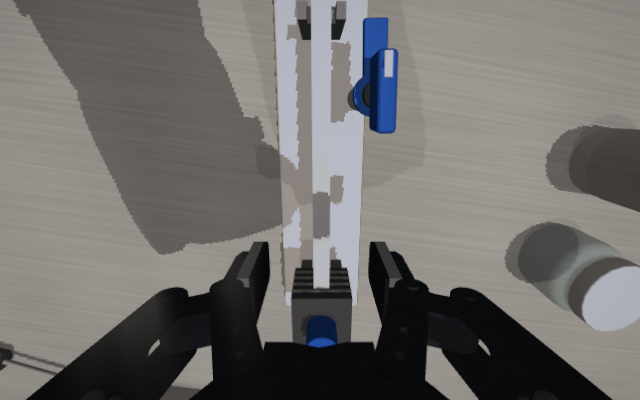

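The beam is centred between the jaws near column 320. The head's ribs start at row 268 and the cap is at (321,330). One measurement here, then I'll descend.

```bash
python3 - <<'E'
from h import *
im,c=load('w6')
g=cv2.cvtColor(im,cv2.COLOR_BGR2GRAY)
for r in(60,120,230): print(r,g[r,305:337].tolist())
P=onz(c,[[320.8,60],[320.8,230]],79);print(P.round(1),proj(c,[[537.5,236.2,79]]))
# head top plate front edge (x=+55..), z=92
print('head front', onz(c,[[321,268],[321,291]],92).round(1))
print('knob z', blobs(mask(im,(105,120,40),(125,255,255)),100))
s=ctrl.observe();print(s['tcp_pos'],s['ee_rot'],np.degrees(2*np.arctan2(s['ee_rot'][1],s['ee_rot'][0])))
E
```

```text
60 [132, 131, 131, 132, 132, 132, 167, 181, 183, 183, 182, 183, 183, 183, 182, 182, 183, 183, 183, 183, 183, 183, 183, 182, 183, 182, 139, 131, 130, 131, 131, 131]
120 [132, 132, 133, 133, 132, 132, 142, 177, 184, 185, 185, 185, 185, 185, 185, 184, 185, 185, 185, 186, 185, 185, 185, 185, 185, 164, 138, 132, 133, 132, 133, 132]
230 [147, 147, 147, 147, 148, 147, 147, 142, 117, 110, 111, 110, 110, 110, 110, 110, 111, 110, 111, 110, 111, 110, 110, 111, 126, 176, 185, 185, 186, 186, 186, 186]
[[434.7 221.7  79. ]
 [543.7 237.6  79. ]] [[320.13973777 221.54802727]]
head front [[566.1 240.9  92. ]
 [584.1 243.5  92. ]]
knob z [([377.0, 77.6], [353, 18, 45, 115, 3302]), ([321.1, 332.0], [306, 316, 32, 32, 854])]
[535.02929319 233.75548456 157.73119498] [ 2.25247774e-01 -3.13098303e+00  1.26892900e-03] -171.77028388231082
```

The estimates agree: tail plate 537.5, cap about 536.6, knob axis 539. I'll descend to TCP z of about 76 and grip.

```bash
python3 -m handwheel '[[-0.05,0.04,0.3,0],[-0.05,0.04,0.4,0],[0,0,0.4,0],[0,0,0.4,0],[0,0,0.4,0],[0,0,0.3,0],[0,0,0.3,0],[0,0,0.2,0],[0,0,0,0],[0,0,0,0]]' 0.6 30;  python3 - <<'E'
from h import *
im,c=snap('wrist','w7');s=ctrl.observe();print(s['tcp_pos'],s['force'])
E
```

```text
clock: 10.45
tcp_pos: [538.7, 236.9, 79.5]
ee_rot: [-0.225, 3.133, 0.0]
force: [0.4, -0.4, 0.1]
finger_gap: 0.597
[538.8733735  236.9376987   79.72045322] [-0.14045957  0.03769142 -0.89435061]
```

View pics/w7.png

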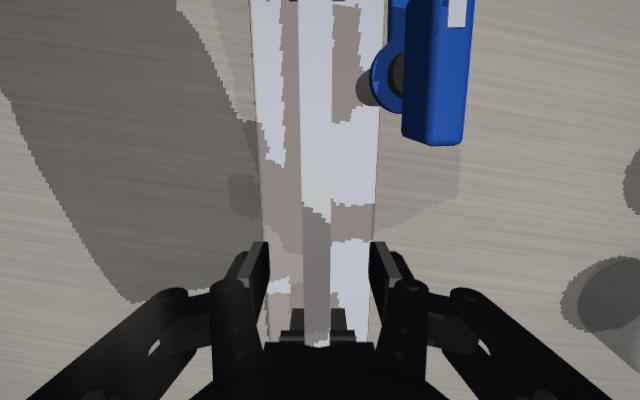

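The jaws straddle the beam (column 317). I'll lower slightly and close at 80 N.

```bash
python3 -m handwheel '[[0.04,0,0.1,0],[0,0,0,0],[0,0,0,0],[0,0,0,0],[0,0,0,0],[0,0,0,0],[0,0,0,0],[0,0,0,0],[0,0,0,0],[0,0,0,0]]' 0 80;  python3 - <<'E'
from h import *
s=ctrl.observe();print(s['tcp_pos'],s['force'],s['torque'])
E
```

```text
clock: 11.5
tcp_pos: [537.4, 236.7, 76.5]
ee_rot: [-0.225, 3.133, 0.0]
force: [-2.7, 0.7, 6.4]
finger_gap: 0.127
[537.43024217 236.71995442  76.53385277] [-2.66031262  0.68694622  6.3864256 ] [-0.11837558  0.54678987  0.02794029]
```

```bash
python3 -m handwheel '[[0,0,-0.1,0],[0,0,-0.15,0],[0,0,-0.2,0],[0,0,-0.25,0],[0,0,-0.3,0],[0,0,-0.3,0],[0,0,-0.3,0],[0,0,-0.2,0],[0,0,-0.1,0],[0,0,0,0]]' 0 80;  python3 - <<'E'
from h import *
s=ctrl.observe();print(s['tcp_pos'],s['force'],s['torque'])
im,c=snap('side','s1');snap('wrist','w8')
cv2.imwrite('pics/s1z.png',cv2.resize(im[130:280,190:350],None,fx=4,fy=4,interpolation=cv2.INTER_CUBIC))
E
```

```text
clock: 12.5
tcp_pos: [537.6, 236.8, 133.7]
ee_rot: [-0.225, 3.133, 0.0]
force: [0.1, 0.9, -5.4]
finger_gap: 0.125
[537.59166015 236.77640995 133.66044571] [ 0.1030151   0.872367   -5.44584913] [-1.35077168e-02  2.09148970e-03 -5.89643107e-05]
```

View pics/s1z.png

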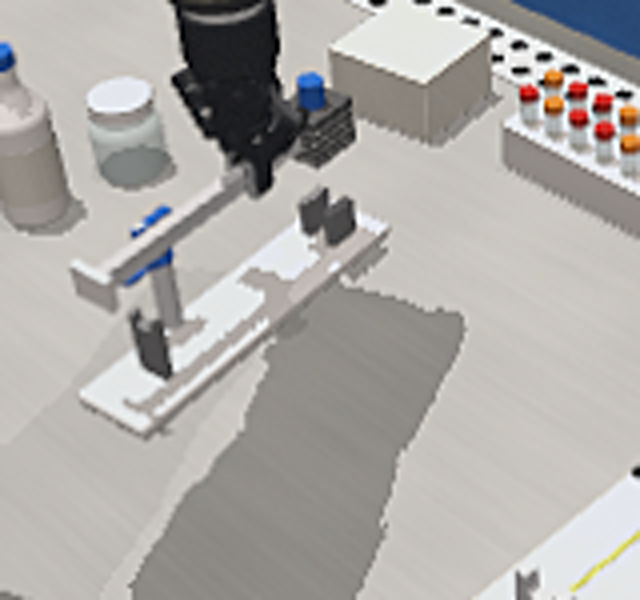

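View pics/w8.png

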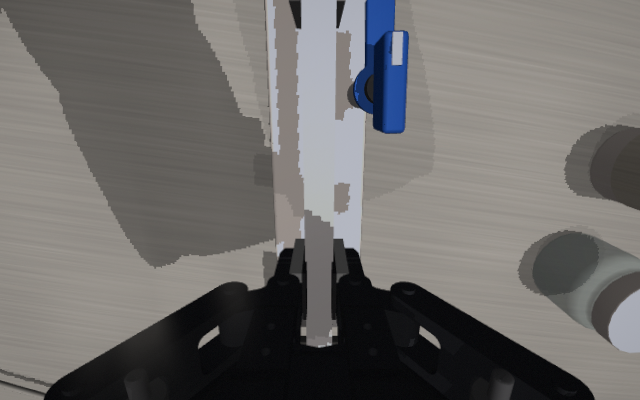

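The carrier hangs level and clear of the dock. Weight is about 5.4 N and the moment is near zero. I'll carry it smoothly to the station.

```bash
python3 -m handwheel '[[0,0,-0.2,0],[0.05,-0.2,-0.3,0],[0.05,-0.4,-0.3,0],[0.05,-0.6,-0.3,0],[0.05,-0.8,-0.2,0],[0.05,-0.9,-0.1,0],[0.05,-0.9,0,0],[0.05,-0.9,0,0],[0.05,-0.9,0,0],[0.05,-0.9,0,0]]' 0 80 && python3 -m handwheel '[[0.05,-0.9,0,0.1],[0.05,-0.9,0,0.2],[0.05,-0.9,0,0.2],[0.05,-0.9,0,0.2],[0.05,-0.9,0,0.2],[0.05,-0.8,0,0.2],[0.05,-0.6,0,0.2],[0,-0.4,0,0.2],[0,-0.2,0,0.05],[0,0,0,0]]' 0 80
python3 - <<'E'
from h import *
s=ctrl.observe();print(s['tcp_pos'],s['force'],s['torque'],np.degrees(2*np.arctan2(s['ee_rot'][1],s['ee_rot'][0])))
im,c=snap('wrist','w9');im,c=snap('side','s2');snap('top','t2')
E
```

```text
clock: 13.6
tcp_pos: [551.8, 39.2, 176.2]
ee_rot: [-0.224, 3.133, -0.0]
force: [-0.5, -0.0, -4.8]
finger_gap: 0.124
clock: 14.6
tcp_pos: [557.9, -154.0, 175.6]
ee_rot: [0.031, 3.141, -0.0]
force: [-0.1, 0.2, -5.5]
finger_gap: 0.124
[ 557.87272306 -154.02871224  175.55004557] [-0.0613045   0.22094043 -5.47391403] [ 0.04774693 -0.00219597 -0.05134376] 178.87850569659383
```

View pics/w9.png

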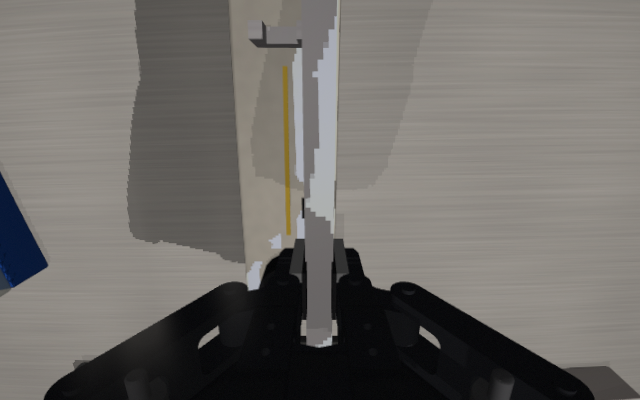

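View pics/s2.png

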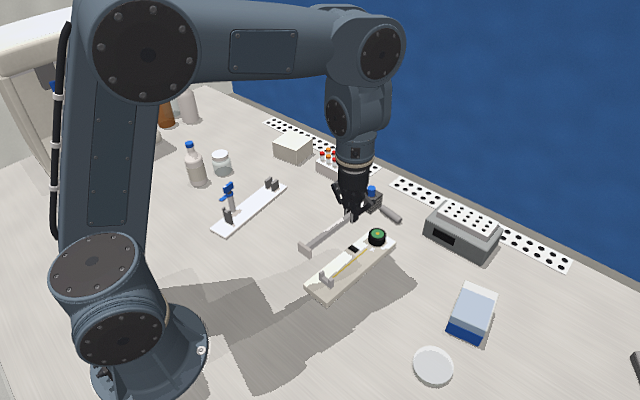

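View pics/t2.png

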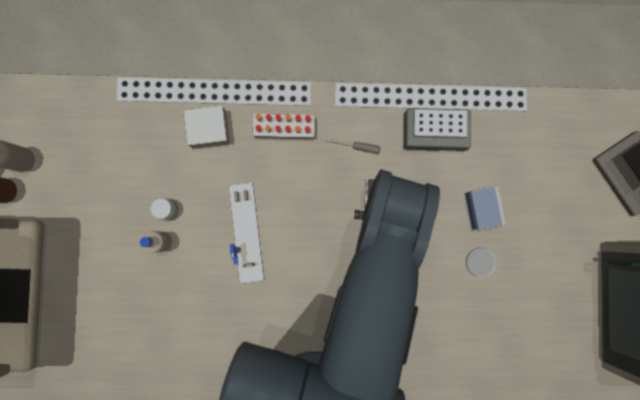

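The wrist view shows the stripe from (286,68) to (289,233), the fork at row 35, and the beam down column 320. I'll measure the stripe in the wrist and side views, and the eye in the side view.

```bash
python3 - <<'E'
from h import *
im,c=load('w9'); s=ctrl.observe()
m=mask(im,(18,90,60),(35,255,255)); ys,xs=np.nonzero(m); k=(xs>270)&(xs<305);ys,xs=ys[k],xs[k]
print(len(xs),ys.min(),ys.max()); p=np.polyfit(ys,xs,1)
r=np.array([75,225]);S=onz(c,np.c_[np.polyval(p,r),r],26);print('stripe',S.round(1))
d=S[1]-S[0];print('stripe yaw',np.degrees(np.arctan2(d[1],d[0])))
u=d[:2]/np.linalg.norm(d[:2]); e=np.array([645,-187.4]); n=np.array([-u[1],u[0]]); print('eye offset from stripe line',(e-S[0,:2])@n)
en=onz(c,[[np.polyval(p,ys.min()),ys.min()],[np.polyval(p,ys.max()),ys.max()]],26);print('stripe ends',en.round(1))
# beam
g=cv2.cvtColor(im,cv2.COLOR_BGR2GRAY)
for rr in (20,100,230): print(rr,g[rr,295:345].tolist())
for f in('side0','s2'):
    i2,c2=load(f)
    for lo,hi,nm in(((45,80,30),(80,255,255),'eye'),((105,120,60),(125,255,255),'blue')):
        for b in blobs(mask(i2,lo,hi),20):
            if 320<b[0][0]<400 and 150<b[0][1]<260: print(f,nm,b)
_,c2=load('s2');print('eye side',onz(c2,[[377,233.2]],56))
E
```

```text
818 66 234
stripe [[ 457.3 -179.    26. ]
 [ 590.  -182.9   26. ]]
stripe yaw -1.6864651950231502
eye offset from stripe line -2.882738671505837
stripe ends [[ 450.4 -178.8   26. ]
 [ 599.2 -183.2   26. ]]
20 [117, 118, 118, 117, 118, 117, 117, 115, 115, 115, 115, 116, 115, 115, 116, 116, 116, 115, 115, 116, 116, 115, 115, 115, 116, 115, 115, 115, 115, 115, 114, 116, 114, 115, 115, 115, 115, 114, 114, 144, 170, 170, 168, 161, 139, 106, 129, 129, 129, 130]
100 [174, 175, 174, 175, 175, 175, 175, 154, 125, 116, 116, 116, 116, 115, 116, 116, 115, 115, 116, 116, 116, 116, 115, 154, 173, 175, 174, 175, 175, 174, 175, 175, 175, 175, 175, 175, 175, 175, 175, 175, 174, 171, 150, 117, 131, 133, 133, 133, 133, 133]
230 [142, 142, 169, 176, 176, 176, 176, 177, 176, 151, 117, 108, 108, 108, 107, 108, 108, 107, 108, 107, 107, 107, 107, 107, 107, 107, 107, 107, 107, 107, 107, 107, 108, 108, 108, 138, 168, 174, 173, 145, 128, 132, 134, 134, 133, 134, 134, 134, 135, 143]
side0 eye ([377.0, 233.2], [371, 229, 13, 10, 94])
s2 eye ([376.9, 233.3], [370, 229, 14, 10, 97])
s2 blue ([370.9, 190.9], [367, 186, 8, 11, 74])
eye side [[ 646.22699865 -185.47415316   56.        ]]
```

Stripe yaw is -1.2 to -1.7°. The eye estimates are top (645.2,-187.7), side (646.2,-185.5), and the wrist stripe line at y of about -184.5. They agree within calibration, so I'll aim at (646,-185.3), shifting first at height and lowering partway.

```bash
python3 -m handwheel '[[-0.04,-0.1,0,0.06],[-0.05,-0.2,0,0],[-0.1,-0.3,0,0],[-0.05,-0.2,0,0],[-0.05,-0.17,0,0],[0,0,0.1,0],[0,0,0.2,0],[0,0,0.2,0],[0,0,0.1,0],[0,0,0,0]]' 0 80
python3 - <<'E'
from h import *
s=ctrl.observe();print(s['tcp_pos'],s['force'],s['torque'],np.degrees(2*np.arctan2(s['ee_rot'][1],s['ee_rot'][0])))
im,c=snap('wrist','w10');im,c=snap('side','s3')
cv2.imwrite('pics/s3z.png',cv2.resize(im[170:310,280:430],None,fx=4,fy=4,interpolation=cv2.INTER_CUBIC))
E
```

```text
clock: 15.75
tcp_pos: [565.7, -182.3, 156.6]
ee_rot: [-0.039, -3.14, -0.0]
force: [0.4, 0.4, -5.1]
finger_gap: 0.125
[ 565.67641976 -182.30608408  156.63775007] [ 0.38039062  0.43372167 -5.08856489] [-0.00116489  0.04245445 -0.0007613 ] -181.42110656950905
```

View pics/s3z.png

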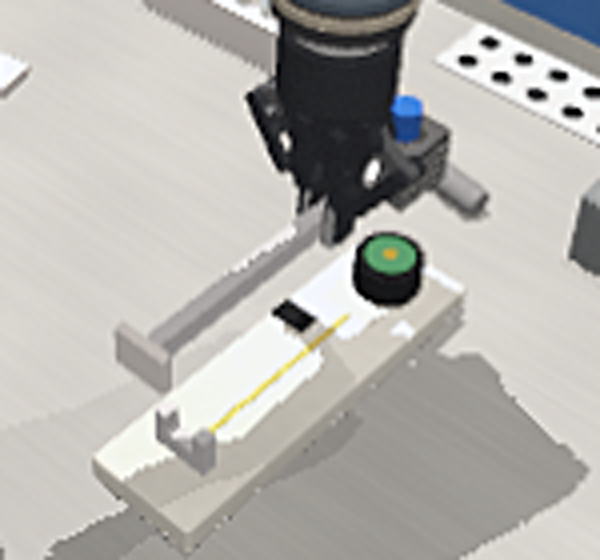

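View pics/w10.png

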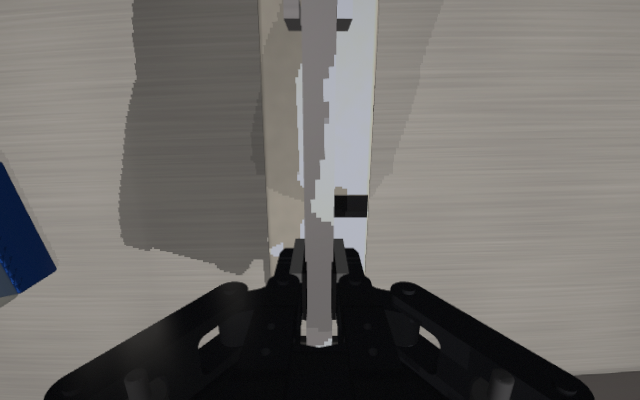

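The stripe is hidden under the beam and the fork straddles it. In the side view the cap is above the eye. I'll quantify it in both views.

```bash
python3 - <<'E'
from h import *
_,c=load('s3'); im,w=load('w10'); q=lambda u,v:[280+u/4,170+v/4]
z0=156.6-6.5
print('cap',onz(c,[q(407,103)],z0+45).round(1),'eye',onz(c,[q(391,254)],56).round(1))
i2,_=load('s3');print([b for b in blobs(mask(i2,(45,80,30),(80,255,255)),30) if b[0][0]>350], [b for b in blobs(mask(i2,(105,120,60),(125,255,255)),20) if 350<b[0][0]<420])
# base edges z=26 wrist
E=onz(w,[[262.5,100],[267,230],[374.5,100],[368,230]],26);print(E.round(1)); m=(E[:2]+E[2:])/2;print('centre line',m.round(1)); d=m[1]-m[0];print(np.degrees(np.arctan2(d[1],d[0])))
print('fork',onz(w,[[284.5,24],[352,24]],59).round(1))
# beam edges at its top
g=cv2.cvtColor(im,cv2.COLOR_BGR2GRAY)
B=onz(w,[[303,20],[306,230],[338,20],[334,230]],z0+9);print('beam',((B[:2]+B[2:])/2).round(1))
print(g[120,255:275].tolist(),g[120,365:385].tolist())
E
```

```text
cap [[ 648.4 -184.7  195.1]] eye [[ 646.7 -187.8   56. ]]
[([377.1, 233.4], [371, 229, 13, 10, 101])] [([381.0, 198.9], [377, 194, 8, 12, 75])]
[[ 484.6 -223.1   26. ]
 [ 594.2 -227.7   26. ]
 [ 486.8 -135.4   26. ]
 [ 596.5 -138.3   26. ]]
centre line [[ 485.7 -179.3   26. ]
 [ 595.3 -183.    26. ]]
-1.9398867021021493
fork [[ 439.4 -199.8   59. ]
 [ 440.5 -156.7   59. ]]
beam [[ 462.8 -178.1  159.1]
 [ 539.4 -180.1  159.1]]
[82, 82, 81, 82, 82, 82, 82, 79, 97, 113, 119, 123, 124, 124, 124, 124, 125, 124, 124, 124] [181, 179, 180, 180, 180, 178, 177, 169, 123, 137, 138, 138, 138, 138, 138, 137, 138, 137, 138, 139]
```

The offsets are small: the beam sits about 2 mm on the +y side and 1 mm too far in x. I'll correct and lower the last 24 mm.

```bash
python3 -m handwheel '[[0.02,-0.04,0.05,0.04],[0.02,-0.03,0.1,0],[0,0,0.15,0],[0,0,0.15,0],[0,0,0.15,0],[0,0,0.1,0],[0,0,0.1,0],[0,0,0,0],[0,0,0,0],[0,0,0,0]]' 0 80
python3 - <<'E'
from h import *
s=ctrl.observe();print(s['tcp_pos'],s['force'],s['torque'],s['qvel'].round(3),np.degrees(2*np.arctan2(s['ee_rot'][1],s['ee_rot'][0])))
im,w=snap('wrist','w11');im,c=snap('side','s4')
cv2.imwrite('pics/s4z.png',cv2.resize(im[170:310,280:430],None,fx=4,fy=4,interpolation=cv2.INTER_CUBIC))
E
```

```text
clock: 16.85
tcp_pos: [564.9, -184.7, 133.5]
ee_rot: [0.046, 3.141, -0.0]
force: [-0.1, 0.4, -4.7]
finger_gap: 0.124
[ 564.88757203 -184.69392335  133.50047244] [-0.08507939  0.40435177 -4.70994074] [-0.04866109 -0.03594594  0.00086923] [ 0.    -0.    -0.001  0.    -0.    -0.001] 178.328037900945
```

View pics/s4z.png

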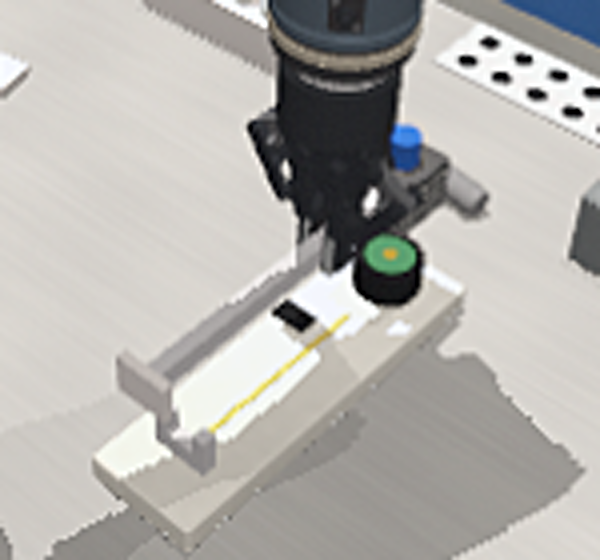

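View pics/w11.png

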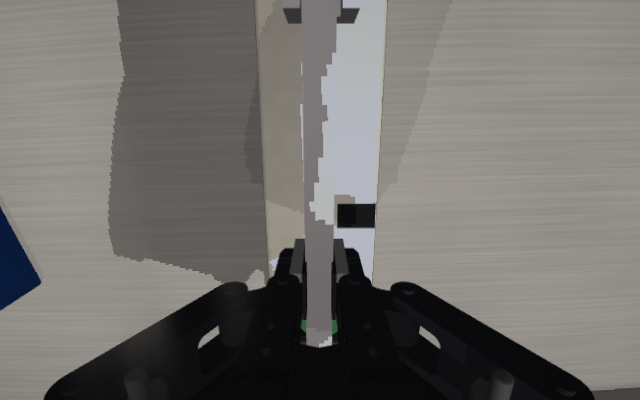

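The green eye is visible symmetrically on both sides of the beam at (320,327). I'll do a final numeric check of the cap against the eye in the side view.

```bash
python3 - <<'E'
from h import *
im,c=load('s4'); iw,w=load('w11'); q=lambda u,v:[280+u/4,170+v/4]
print('cap',onz(c,[q(406,132)],172).round(1),'eye',onz(c,[[377.1,233.3],q(391,254)],56).round(1))
i0,c0=load('side0'); print('dock-cap parked (side)',onz(c0,[[269.2,164.5]],115).round(1))
g=mask(iw,(45,60,20),(85,255,255)); print([b for b in blobs(g,3) if b[0][1]>290])
E=onz(w,[[259,100],[266,230],[383,100],[375,230]],26);m=(E[:2]+E[2:])/2;print(m.round(1))
z0=127;B=onz(w,[[303,20],[306,230],[338,20],[334,230]],z0+9);print(((B[:2]+B[2:])/2).round(1))
# tail & head level: tail plate top corners in side view at z0+15, and beam direction
u=np.array([np.cos(np.radians(-1.7)),np.sin(np.radians(-1.7))])
T=np.array([564.9,-184.7])-171*u; print('pred tail top centre px(zoom)',(proj(c,[[*T,z0+15]])[0]-[280,170])*4,'pred cap',(proj(c,[[*(np.array([564.9,-184.7])+80*u),172]])[0]-[280,170])*4)
E
```

```text
cap [[ 647.2 -187.4  172. ]] eye [[ 646.1 -185.9   56. ]
 [ 646.7 -187.8   56. ]]
dock-cap parked (side) [[616.  243.9 115. ]]
[([303.0, 325.4], [300, 319, 6, 14, 64]), ([334.4, 326.4], [332, 319, 7, 16, 86])]
[[ 485.7 -179.6   26. ]
 [ 585.1 -182.8   26. ]]
[[ 462.1 -180.   136. ]
 [ 538.6 -182.4  136. ]]
pred tail top centre px(zoom) [141.29941137 368.61649477] pred cap [403.60418992 133.43316425]
```

Everything agrees within 1 to 3 mm. The tail was predicted at zoomed (141,369) and seen at about (144,370), so the carrier is level. The arm is still, so I'll hand in.

```bash
python3 -c "
from station import ctrl
print(ctrl.sign_off()); s=ctrl.observe(); print(s['clock'],s['tcp_pos'],s['force'],s['finger_gap'])"
```

```text
the job is handed in; nothing more can be done
None
the job is handed in; nothing more can be done
```

I turned the clamp knob clockwise until its tab lay along the dock. Then I gripped the carrier at its balance point, lifted it out level, carried it to the station and handed the job in while still holding it there, at about 17 s. No verdict is reported on hand-in.

**Last checks**
- **Nozzle over the eye:** the side view put the cap, which sits above the nozzle, about 1 mm from the eye's centre. Nozzle height works out at about 31 mm above the eye, from the tool's height and the carrier's stated dimensions; it was not measured directly.
- **Alignment:** the tool put the beam at about -1.7°. The stripe measured -1.2° from the top camera and -1.7° from the wrist, and the station's edges gave -1.8 to -1.9°. The tail is over the fork.
- **Level and still:** the tail showed where a level beam should put it, within about 1 mm. Joint speeds were near zero, and the wrist carried only the carrier's weight of about 5 N, so nothing touched the station.
- **Clamp:** the tab showed parallel to the beam after release, about 1.57 rad. The joint itself could not be read.

**Disagreements:** the top, side and wrist cameras differed by 2–3 mm in y on the eye's position, about what the calibration allows. I favoured the wrist and side views. I did not measure the loose objects again at the end; none looked moved in the last top view, though the arm hid part of that view.

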